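# Fit a spring-loaded roller into a tray conveyor

### The job

Take the new roller out of its wooden cradle and fit it into the empty place of the tray conveyor: put the thin sprung stub into the small pocket in the near frame, push the roller against its spring, swing the thick stub down inside the far frame and let it spring into the large pocket of the far holder, so that the roller is fully home at both ends. That holder is clamped somewhere in its slot, a few millimetres to one side or the other, so feel for its pocket. Be gentle, the plastic holders crack under more than about 25 N, and leave the seedlings, the spanner and the small round part on the bench where they are.

Things in the scene. Friction and masses are not known exactly. Their poses are not given: they have to be found in the camera images.
- roller: The new conveyor roller, 0.3 to 0.45 kg: steel tube, 32 mm diameter, 188 mm long, black end caps. Origin on the axis at mid-length (as roller_mid). +x along the tube to the thick fixed stub (12 mm diameter, 8 mm long, rim bevelled 0.5 mm, solid with the tube); the thin sprung stub (8 mm diameter, round nose of 4 mm radius) is at the -x end. It may roll about x: y and z mean nothing.
- roller_mid (a point): Middle of the roller's tube, on its axis, 42 mm above the bench in the cradle; the place to grasp it, across the 32 mm tube. Axes as roller.
- roller_shoulder (a point): Centre of the roller's end face at the thick fixed stub, 94 mm from roller_mid along the roller's +x.
- spring_tip (a point): Tip of the thin sprung stub, on the roller's axis, 120 mm from roller_mid along the roller's -x when free (the stub then sticks out 26 mm). It pushes into the tube against a spring: 2.4 N starts it, then 0.6 N more per mm, hard stop at 15.5 mm (11.7 N). With it pushed in more than 13 mm, the level thick stub clears the far frame's inner face.
- spring_pocket (a point): Centre of the mouth of the small round blind pocket (9.6 mm diameter, 9 mm deep) in the grey plastic holder in the conveyor frame nearest the robot, 80 mm above the bench, 12 mm below the frame's top edge. x points level across to far_slot (the pocket's floor lies 9 mm towards -x), y along the transport, z up. The fitted roller's +x lies along this x.
- far_slot (a point): Middle of the slot in the far frame, on its inner face, 200 mm from spring_pocket along +x, same height and axes. In the slot a grey holder, flush with the face, with the large round blind pocket (13.6 mm diameter, 10 mm deep, floor towards +x) is clamped tight, at this height but anywhere up to 6 mm to either side of this point along y (not measured: look or feel).
- conveyor: Fixed tray conveyor: two aluminium frames, 16 mm thick, 200 mm apart inside, tops 92 mm above the bench. Origin on the bench under the empty place; x across to the far frame, y along the transport. Fitted rollers (32 mm, axis 80 mm high) lie 85 mm to either side; free room below it. Seated, the roller's end face touches the far face and the spring stays 5 mm pushed in.
- cradle: Fixed wooden V-cradle under the roller: board 170 x 75 x 6 mm, two notched supports, 14 mm wide, 65 mm either side of its middle, at most 50 mm high. Origin at the middle of its underside, x along the roller.
- plant_tray: Blue tray of seedlings, 200 x 200 x 50 mm, plants to 140 mm above its underside, standing on the fitted rollers with its middle about 245 mm from the empty place along the conveyor's -y. Bystander. Origin in the middle of its underside.
- pot_a: Black pot with a seedling, 82 mm diameter, 75 mm high, 180 mm with its leaves. Bystander. Origin in the middle of its underside.
- pot_b: Second pot with a seedling, as pot_a, 200 mm with its leaves. Bystander.
- wrench: Loose spanner, about 160 mm long, on the bench. Bystander.
- old_holder: Loose round grey plastic part, 32 mm diameter, 16 mm high, on the bench. Bystander.
Mind the look-alikes: they are no part of the job. Several things have the shape of the roller; the one meant has the colours described above.

How it is judged:
By the outcome, as a careful person would: the job done as asked, in the order asked, and still so for the second after the job is handed in, with the robot touching nothing.
It also fails if it takes over 70 s, if anything falls off the work surface, if the arm or the gripper's body presses on something with over 40 N, if the wrist force passes 120 N, or if a joint passes its speed limit or range.

### The arm

A 6-joint arm with a two-finger parallel gripper is mounted at the origin on the work surface. World frame = base frame: x ahead of the robot, y to its left, z up, the work surface at z = 0. Lengths are in m, angles in rad, forces in N, time in s.
With the tool pointing down it reaches from about 0.3 to 0.775 m from the base axis. Payload 14.6 kg.
Tool frame: the origin (TCP) lies between the finger pads; the fingertips stand 19 mm ahead of it and the grasp point (between the pads) is the TCP; z points along the fingers, y is the direction in which the jaws open and shut (so a half turn about z gives the same grasp; the last joint's range is limited). The gripper opens to 94 mm and grips with 3 to 60 N. Pads are 16 mm wide; open, the fingers measure 119 mm over their backs; the gripper's body (75 mm by 177 mm) begins 78 mm behind the grasp point.
Start: joints at [1.222, 0.3, 1.521, -0, 1.321, -0.067], TCP at [0.153, 0.528, 0.224] pointing down, gripper open.
Joint ranges: [-3.03, 3.03], [-0.79, 2.21], [0.23, 2.52], [-1.04, 4.18], [0, 3.07], [-2.55, 2.55]. Speed limits (rad/s): [2.22, 2.22, 2.57, 3.14, 3.14, 3.14].

### API

Orientations are given as [roll, pitch, yaw] about the fixed x, y, z axes, in that order (R = Rz(yaw) Ry(pitch) Rx(roll)).
In Python, from station import telemetry, vision, ctrl gives the robot as it stands. The module is installed in compiled form; this text tells all that it offers.
- The arm moves only by the shell command python3 -m creep 'ROWS' [FORCE]. ROWS is JSON, a list of rows, each a list of 3 entries, a list of its own where there are three numbers: the shift along the tool's x, y, z in units of 50 mm (1.0 is 50 mm), then the turn about the tool's z in units of 8 degrees (1.0 is 8 degrees), then the opening, from 0 (shut) to 1 (fully open). In form: [[[tx, ty, tz], twist, gripper], ...]. A call has 1 to 12 rows; each row is the pose to reach, as a shift and turn from the pose commanded when the call began, along the tool's axes at that moment; what a row does not reach only later rows make up. A row lasts 1/10 s, in which the tool goes at most 50 mm and 8.59 degrees, less where a joint would pass 70% of its speed; a pose out of reach is approached as far as the arm can. A call with a gripper value outside its range is refused whole. The fingers move at their own pace and stop on an object; FORCE is the grip in N (left out, the last holds). Time passes only in rows, so rows that repeat a pose let the fingers close. It gives the time, the measured TCP pose, the force and the opening at its end, in the units of the state.
- telemetry.get_obs(): the state, without advancing time (a new reading comes with each control period).
- vision.camera(name): name is "scene" or "top" or "wrist"; returns a dict with "img" (400x640x3 uint8, red, green, blue), "depth" (400x640 float32, m along the optical axis (not along the pixel's ray), 0 where there is no reading), "vertical_fov" (degrees; the focal length in pixels is half the picture's height over the tangent of half this angle, whatever the lens; pixels are square), "cx", "cy" (the principal point, pixels), "extrinsics" (4x4, takes a point from camera to world coordinates); the wrist camera has in their place "hand_eye" (4x4, takes a point from camera to tool coordinates, whose origin is the TCP and whose axes are the flange's). Camera axes: x right, y down, z forward; pixel columns grow to the right and rows downward; lengths in m; the calibration is good to about 2 mm. A picture is of the moment at which its call begins: read the wrist's pose just before it.
- ctrl.hand_in(): hands the job in, once; it reports no verdict.
The state is a dict: "time_s": time; "qpos": joint angles; "joint_vel": joint speeds; "tau": joint torques, N m; "ee_pos": TCP position; "eef_rot": TCP orientation; "force": force on the tool from outside, world axes, zero at the start; "moment": the same for the moment, N m; "grip_width": finger opening in m.
Only numpy, scipy, OpenCV 4.12 (cv2) and the standard library are available. Lean on these libraries where they do the work, as an engineer would, in place of code of your own. Each camera call takes 0.05 s, during which the arm holds its last target.

## Working session

There is one attempt and no reset: what is moved stays moved. The work goes in short steps, Python scripts to look and compute and a shell command to move; the robot and the scene stay as the last step left them, time stands still between calls to the robot, and variables do not carry over. Pictures are saved under pics/ and viewed, and the job is handed in when it is done.

```bash
mkdir -p pics; ls
cat > h.py <<'E'
import numpy as np, cv2
from station import telemetry, vision, ctrl
from scipy.spatial.transform import Rotation as R
def grab(name):
    o=telemetry.get_obs(); c=vision.camera(name)
    f=200/np.tan(np.radians(c["vertical_fov"])/2)
    if name=="wrist":
        T=np.eye(4);T[:3,:3]=R.from_euler('xyz',o["eef_rot"]).as_matrix();T[:3,3]=o["ee_pos"]
        E=T@c["hand_eye"]
    else: E=np.array(c["extrinsics"])
    np.savez(name+".npz",img=c["img"],depth=c["depth"],f=f,cx=c["cx"],cy=c["cy"],E=E)
    return o
def load(name): return dict(np.load(name+".npz"))
def pt(d,u,v,dep=None,z=None):
    r=np.array([(u-d["cx"])/d["f"],(v-d["cy"])/d["f"],1.0])
    E=d["E"]
    if z is not None:
        w=E[:3,:3]@r; dep=(z-E[2,3])/w[2]
    if dep is None: dep=np.median(d["depth"][int(v)-1:int(v)+2,int(u)-1:int(u)+2])
    return (E@np.append(r*dep,1))[:3]
def proj(d,p):
    q=np.linalg.inv(d["E"])@np.append(p,1); return d["f"]*q[0]/q[2]+d["cx"],d["f"]*q[1]/q[2]+d["cy"]
def save(d,fn,box=None,s=1):
    im=d["img"]
    if box: im=im[box[1]:box[3],box[0]:box[2]]
    cv2.imwrite("pics/"+fn,cv2.resize(im,None,fx=s,fy=s,interpolation=cv2.INTER_CUBIC)[:,:,::-1])
E
python3 - <<'E'
from h import *
print(telemetry.get_obs())
for n in ["top","scene","wrist"]:
    grab(n); d=load(n); save(d,n+"0.png"); print(n,d["f"],d["cx"],d["cy"],d["E"].round(3).tolist())
E
```

```text
pics
{'time_s': 0.0, 'qpos': array([ 1.22239713e+00,  3.00480641e-01,  1.52157868e+00,  5.82670544e-06,
        1.32068363e+00, -6.66172438e-02]), 'joint_vel': array([ 0.00121055, -0.00121928, -0.00025112, -0.00035431,  0.00079583,
       -0.00096194]), 'tau': array([-7.05341081e-04, -5.31821716e+01, -3.52705014e+01,  7.07658450e-02,
        2.47379526e-02, -7.44307886e-05]), 'ee_pos': array([0.15286708, 0.52808343, 0.22388209]), 'eef_rot': array([-3.14044528e+00, -8.22045778e-05,  2.85980921e+00]), 'force': array([0.0555738 , 0.00441212, 0.36714808]), 'moment': array([ 0.00638041,  0.00222897, -0.04123785]), 'grip_width': 0.09372005098181313}
top 391.6003668069407 321.4506472869265 197.39993096542005 [[0.011, -0.986, 0.169, 0.423], [-0.999, -0.018, -0.037, 0.077], [0.04, -0.169, -0.985, 1.058], [0.0, 0.0, 0.0, 1.0]]
scene 455.3190293651124 326.07009086195825 198.20442234272625 [[-0.704, 0.395, -0.59, 1.306], [0.71, 0.399, -0.58, 0.749], [0.007, -0.828, -0.561, 0.756], [0.0, 0.0, 0.0, 1.0]]
wrist 288.2276547328078 321.3868570629095 199.53386951317967 [[0.278, 0.925, 0.259, 0.077], [0.961, -0.267, -0.077, 0.55], [-0.002, 0.27, -0.963, 0.383], [0.0, 0.0, 0.0, 1.0]]
```

View pics/top0.png

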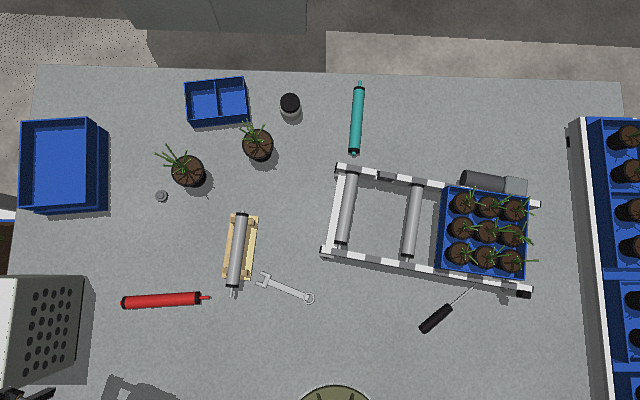

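View pics/scene0.png

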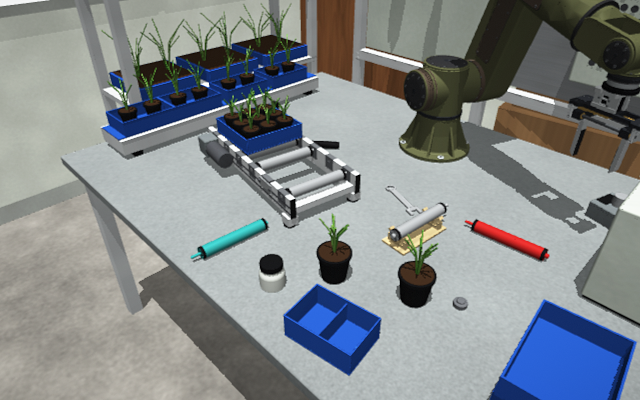

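View pics/wrist0.png

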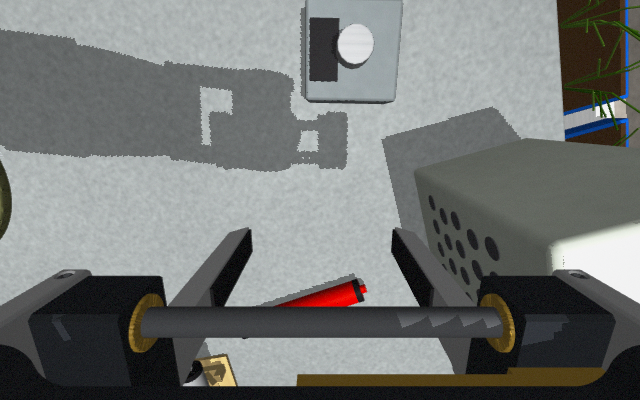

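The top view shows the grey roller in its cradle at (238,250), with its thin stub at the bottom near (233,297). The conveyor's empty place is near (379,215), between the fitted rollers at (347,210) and (411,220). I'll enlarge both.

Run:
```python
from h import *
d=load("top"); save(d,"t_roll.png",(195,195,285,310),5); save(d,"t_conv.png",(310,150,450,280),5)
d=load("scene"); save(d,"s_conv.png",(200,100,370,230),4);save(d,"s_roll.png",(370,180,470,260),6)
```

```text
(no output)
```

View pics/t_roll.png

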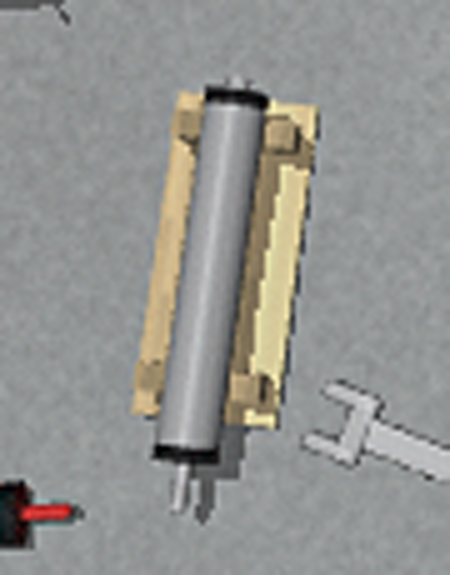

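View pics/t_conv.png

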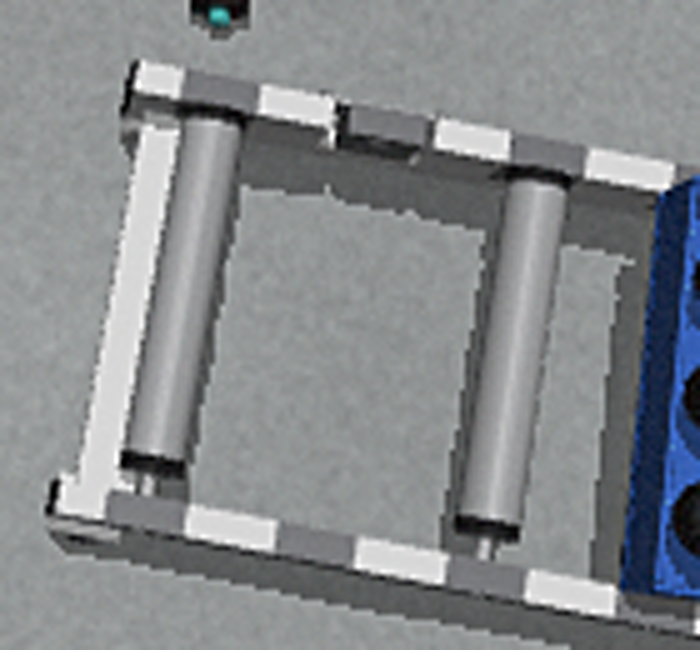

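View pics/s_conv.png

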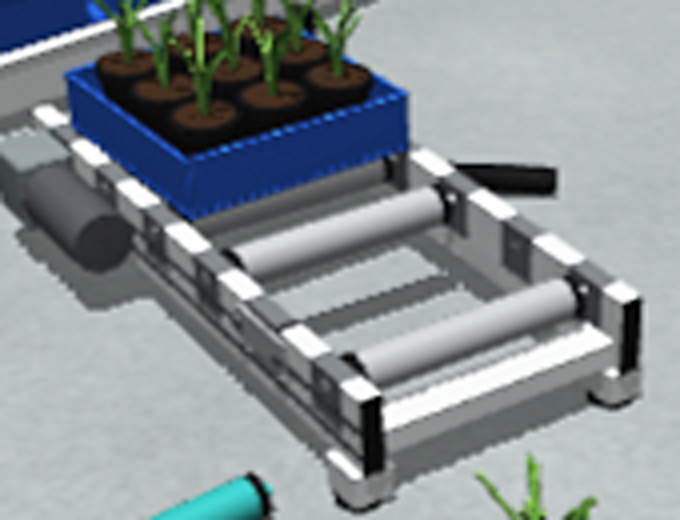

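View pics/s_roll.png

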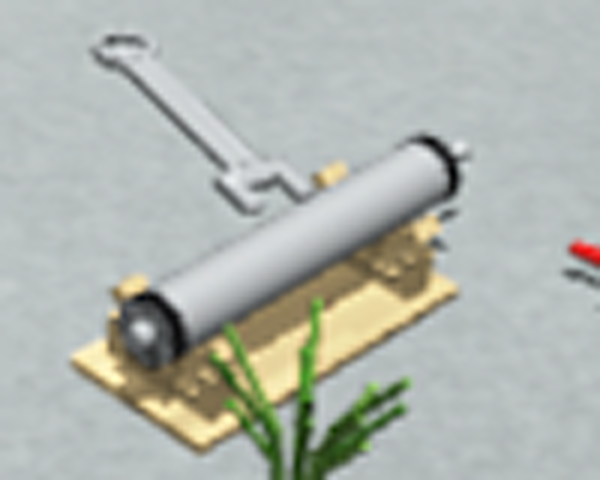

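```bash
cat >> h.py <<'E'
def cloud(d):
    v,u=np.mgrid[0:400,0:640]; z=d["depth"]
    P=np.stack([(u-d["cx"])/d["f"]*z,(v-d["cy"])/d["f"]*z,z,np.ones_like(z)],-1)@d["E"].T
    P=P[...,:3]; P[z==0]=np.nan
    return P
from scipy.optimize import least_squares
def fitcyl(Q,r=.016):
    # axis: point c + direction d, horizontal-ish; returns center (mid of extent), dir
    c=Q.mean(0); w=np.linalg.svd(Q-c)[2][0]
    x0=np.r_[c-[0,0,.012],0,0]
    n1=np.cross(w,[0,0,1]);n1/=np.linalg.norm(n1);n2=np.cross(w,n1)
    def ax(x):
        a=w+x[3]*n1+x[4]*n2; return x[:3],a/np.linalg.norm(a)
    def res(x):
        p,a=ax(x); q=Q-p; return np.r_[np.linalg.norm(q-np.outer(q@a,a),axis=1)-r,(p-x0[:3])@a]
    s=least_squares(res,x0,loss='soft_l1',f_scale=.001); p,a=ax(s.x)
    t=(Q-p)@a; return p,a,np.percentile(t,[0.5,99.5]),np.std(res(s.x))
E
python3 - <<'E'
from h import *
d=load("top");P=cloud(d)
def reg(u0,v0,u1,v1,zmin,zmax):
    Q=P[v0:v1,u0:u1].reshape(-1,3); Q=Q[(Q[:,2]>zmin)&(Q[:,2]<zmax)]; return Q
for n,b in dict(roll=((222,208,252,300),.047,.075),r1=((330,172,362,246),.083,.11),r2=((396,184,426,258),.083,.11)).items():
    Q=reg(*b[0],b[1],b[2]); p,a,t,s=fitcyl(Q); print(n,len(Q),p.round(4),a.round(4),t.round(4),s, "ends",(p+a*t[0]).round(4),(p+a*t[1]).round(4),"yaw",np.degrees(np.arctan2(a[1],a[0])).round(2))
for uv in [(250,290),(300,230),(380,230)]: print(pt(d,*uv).round(4))
# thick/thin tips & edge pixels
for n,uv,z in [("thickface",(242,213.6),.050),("thin tip",(230.5,297.5),.042)]: print(n,pt(d,*uv,z=z).round(4))
E
```

```text
roll 919 [0.4579 0.2536 0.0421] [-9.955e-01  9.500e-02 -9.000e-04] [-0.0991  0.1   ] 0.002171550913549016 ends [0.5565 0.2441 0.0422] [0.3583 0.263  0.0421] yaw 174.55
r1 920 [ 0.5634 -0.0221  0.0803] [-9.846e-01  1.750e-01  2.000e-04] [-0.0959  0.0917] 0.0016067292571887491 ends [ 0.6578 -0.0389  0.0803] [ 0.4731 -0.006   0.0803] yaw 169.92
r2 920 [ 0.5345 -0.1896  0.0803] [-9.844e-01  1.758e-01 -3.000e-04] [-0.0954  0.0921] 0.0015035194917192715 ends [ 0.6284 -0.2064  0.0804] [ 0.4439 -0.1735  0.0803] yaw 169.87
[ 3.550e-01  2.219e-01 -3.000e-04]
[ 0.5141  0.0944 -0.0006]
[ 0.5171 -0.1227  0.0011]
thickface [0.5497 0.2435 0.05  ]
thin tip [0.339  0.2638 0.042 ]
```

```bash
cat >> h.py <<'E'
def cmd(pos,yaw_deg,base=None):
    """from last measured pose: tool-frame shift units & twist units to reach pos,yaw"""
    o=telemetry.get_obs(); M=R.from_euler('xyz',o["eef_rot"]).as_matrix()
    s=M.T@(np.array(pos)-o["ee_pos"]); y=np.degrees(o["eef_rot"][2]); t=-((yaw_deg-y+180)%360-180)
    print("t",o["time_s"],"shift units",(s/.05).round(3),"twist units",round(t/8,3),"| now",o["ee_pos"].round(4),np.degrees(o["eef_rot"]).round(2),"F",o["force"].round(2),"w",round(o["grip_width"],4))
E
python3 -c "
from h import *
cmd((.455,.254,.20),174.55)"
```

```text
t 0.15 shift units [-7.329 -3.586  0.483] twist units -1.337 | now [0.1529 0.5281 0.224 ] [-179.95   -0.    163.85] F [-0.47  0.6   0.17] w 0.0939
```

```bash
python3 -m creep '[[[-0.7,-0.35,0.05],-0.15,1],[[-1.4,-0.7,0.1],-0.3,1],[[-2.1,-1.05,0.15],-0.45,1],[[-2.9,-1.42,0.2],-0.6,1],[[-3.7,-1.8,0.25],-0.75,1],[[-4.5,-2.2,0.3],-0.9,1],[[-5.3,-2.6,0.35],-1.0,1],[[-6.0,-2.95,0.4],-1.1,1],[[-6.6,-3.25,0.45],-1.2,1],[[-7.1,-3.45,0.48],-1.3,1],[[-7.33,-3.59,0.48],-1.34,1],[[-7.33,-3.59,0.48],-1.34,1]]' 20
python3 - <<'E'
from h import *
grab("wrist"); d=load("wrist"); save(d,"w1.png"); cmd((.455,.254,.2),174.55)
E
```

```text
time_s: 1.35
ee_pos: [0.4558, 0.2528, 0.2001]
eef_rot: [-3.141, -0.001, 3.045]
force: [-0.2, 0.1, 0.3]
grip_width: 0.0941
t 1.4 shift units [0.003 0.007 0.003] twist units -0.007 | now [0.4551 0.2536 0.2002] [-1.7999e+02 -3.0000e-02  1.7449e+02] F [-0.08  0.77 -0.37] w 0.0942
```

View pics/w1.png

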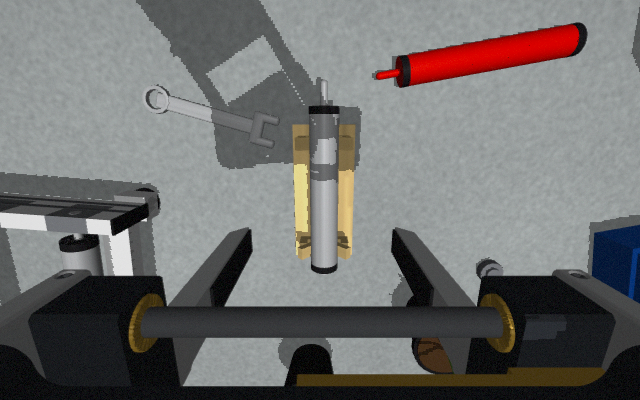

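The wrist view shows the roller centred at column 323, from the thin cap at row 105 to the thick end at row 272, lying squarely between the fingers.

Run:
```python
from h import *
d=load("wrist");P=cloud(d); 
Q=P[104:273,305:342].reshape(-1,3); Q=Q[(Q[:,2]>.047)&(Q[:,2]<.075)]
p,a,t,s=fitcyl(Q);print(len(Q),p.round(4),a.round(4),t.round(4),s,(p+a*t[0]).round(4),(p+a*t[1]).round(4),(p+a*t.mean()).round(4),np.degrees(np.arctan2(a[1],a[0])))
print("tip",pt(d,323,79,z=.043).round(4),"cap thin top",pt(d,323,105.5,z=.056).round(4),"thick",pt(d,323,273,z=.045).round(4))
save(d,"w1z.png",(290,60,360,290),2.6)
```

```text
4412 [0.4503 0.2556 0.0412] [ 9.956e-01 -9.380e-02  4.000e-04] [-0.0855  0.0997] 0.0005860554642413523 [0.3652 0.2636 0.0412] [0.5496 0.2462 0.0413] [0.4574 0.2549 0.0412] -5.382218030273987
tip [0.3384 0.2654 0.043 ] cap thin top [0.3646 0.2629 0.056 ] thick [0.5577 0.2445 0.045 ]
```

View pics/w1z.png

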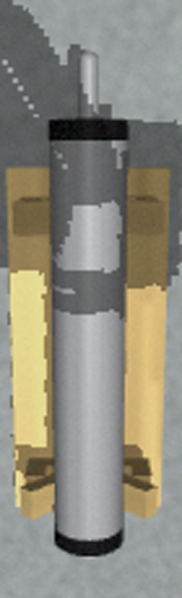

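```bash
python3 -c "
from h import *
cmd((.4578,.2549,.042),174.6)"
```

```text
t 1.4 shift units [-0.053  0.031  3.163] twist units -0.013 | now [0.4551 0.2536 0.2002] [-1.7999e+02 -3.0000e-02  1.7449e+02] F [-0.08  0.77 -0.37] w 0.0942
```

```bash
python3 -m creep '[[[-0.05,0.03,0.5],0,1],[[-0.05,0.03,1.1],0,1],[[-0.05,0.03,1.8],0,1],[[-0.05,0.03,2.4],0,1],[[-0.05,0.03,2.8],0,1],[[-0.05,0.03,3.05],0,1],[[-0.05,0.03,3.16],0,1],[[-0.05,0.03,3.16],0,1],[[-0.05,0.03,3.16],0,0.2],[[-0.05,0.03,3.16],0,0.2],[[-0.05,0.03,3.16],0,0.2],[[-0.05,0.03,3.16],0,0.2]]' 25
python3 -m creep '[[[0,0,0],0,0.2],[[0,0,0],0,0.2],[[0,0,0],0,0.2]]' 25
```

```text
time_s: 2.6
ee_pos: [0.4579, 0.2553, 0.0428]
eef_rot: [3.141, 0.001, 3.047]
force: [-0.6, 0.3, -0.5]
grip_width: 0.0655
time_s: 2.9
ee_pos: [0.4577, 0.2552, 0.0424]
eef_rot: [-3.142, -0.0, 3.047]
force: [0.4, 0.7, 0.3]
grip_width: 0.0416
```

Still closing. I'll shut fully and then lift.

```bash
python3 -m creep '[[[0,0,0],0,0],[[0,0,0],0,0],[[0,0,0],0,0],[[0,0,0],0,0],[[0,0,0],0,0],[[0,0,-0.05],0,0],[[0,0,-0.2],0,0],[[0,0,-0.5],0,0],[[0,0,-1.0],0,0],[[0,0,-1.5],0,0],[[0,0,-2.0],0,0],[[0,0,-2.4],0,0]]' 25
python3 -m creep '[[[0,0,0],0,0],[[0,0,0],0,0]]'
python3 - <<'E'
from h import *
grab("wrist"); d=load("wrist"); save(d,"w2.png"); cmd((.4577,.2552,.162),174.6)
E
```

```text
time_s: 4.1
ee_pos: [0.4577, 0.2553, 0.1644]
eef_rot: [3.141, 0.001, 3.047]
force: [0.7, 0.7, -3.8]
grip_width: 0.0316
time_s: 4.3
ee_pos: [0.4575, 0.2551, 0.162]
eef_rot: [-3.142, -0.0, 3.047]
force: [0.5, -0.3, -3.9]
grip_width: 0.0312
t 4.35 shift units [-0.009  0.005 -0.012] twist units -0.003 | now [0.4572 0.255  0.1614] [-1.7996e+02 -7.0000e-02  1.7457e+02] F [ 0.36  0.9  -3.61] w 0.0309
```

View pics/w2.png

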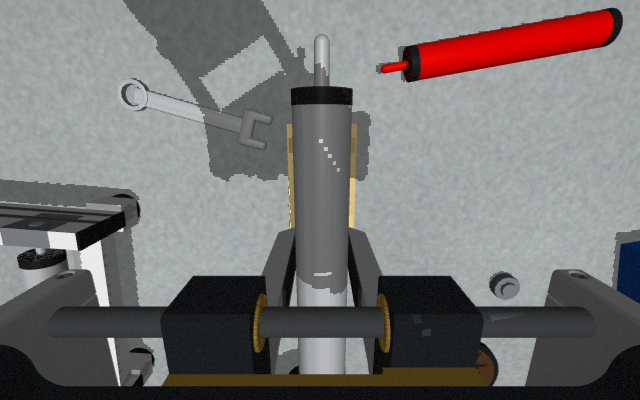

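Run:
```python
from h import *
d=load("wrist");P=cloud(d); 
Q=P[88:225,285:360].reshape(-1,3); Q=Q[(Q[:,2]>.15)&(Q[:,2]<.2)]
p,a,t,s=fitcyl(Q);print(len(Q),p.round(4),a.round(4),t.round(4),s,(p+a*t[0]).round(4),(p+a*t[1]).round(4),np.degrees(np.arctan2(a[1],a[0])))
print("tip",pt(d,321,34,z=.163).round(4))
o=telemetry.get_obs(); 
X=np.array([np.cos(np.radians(-5.4)),np.sin(np.radians(-5.4)),0])
Y=np.array([-X[1],X[0],0]); e=np.array([.4574,.2551,.1616])
for q in ((p+a*t[0]),(p+a*t[1]),pt(d,321,34,z=.163)): print("rel",((q-e)@X).round(4),((q-e)@Y).round(4),(q-e)[2].round(4))
c=np.radians(-10.1);Xc=np.array([np.cos(c),np.sin(c),0]);Yc=np.array([-Xc[1],Xc[0],0]); print(np.array([.6433,-.1227,0])-.01*Xc+.06*Yc)
cmd(np.array([.6433,-.1227,.18])-.01*Xc+.07*Yc,169.9)
```

```text
7868 [0.3971 0.2607 0.1606] [ 9.957e-01 -9.320e-02  9.000e-04] [-0.0323  0.0373] 0.0005196608247328056 [0.3649 0.2637 0.1606] [0.4343 0.2572 0.1606] -5.345680787005682
tip [0.3389 0.266  0.163 ]
rel -0.0929 -0.0002 -0.001
rel -0.0232 -0.0001 -0.001
rel -0.119 -0.0003 0.0014
[ 0.64397697 -0.06187614  0.        ]
t 4.35 shift units [-4.333 -5.757 -0.373] twist units 0.584 | now [0.4572 0.255  0.1614] [-1.7996e+02 -7.0000e-02  1.7457e+02] F [ 0.36  0.9  -3.61] w 0.0309
```

```bash
python3 -m creep '[[[0,-0.4,-0.1],0,0],[[0,-1.0,-0.2],0,0],[[0,-1.7,-0.3],0,0],[[0,-2.4,-0.37],0,0],[[-0.4,-3.1,-0.37],0.1,0],[[-0.9,-3.7,-0.37],0.2,0],[[-1.5,-4.3,-0.37],0.3,0],[[-2.2,-4.8,-0.37],0.4,0],[[-2.9,-5.2,-0.37],0.5,0],[[-3.6,-5.5,-0.37],0.58,0],[[-4.1,-5.7,-0.37],0.58,0],[[-4.33,-5.76,-0.37],0.58,0]]'
python3 -m creep '[[[0,0,0],0,0],[[0,0,0],0,0]]'
python3 - <<'E'
from h import *
grab("wrist"); d=load("wrist"); save(d,"w3.png"); cmd((.646,-.052,.18),169.9)
E
```

```text
time_s: 5.55
ee_pos: [0.6469, -0.0534, 0.1783]
eef_rot: [-3.141, -0.003, 2.965]
force: [-0.5, -0.0, -3.3]
grip_width: 0.0319
time_s: 5.75
ee_pos: [0.6452, -0.0517, 0.1795]
eef_rot: [-3.142, -0.002, 2.966]
force: [0.4, -0.2, -3.1]
grip_width: 0.0315
t 5.8 shift units [-0.017 -0.007  0.001] twist units 0.007 | now [ 0.6452 -0.0515  0.18  ] [ 1.8000e+02 -1.0000e-01  1.6995e+02] F [ 0.92  0.24 -3.34] w 0.0316
```

View pics/w3.png

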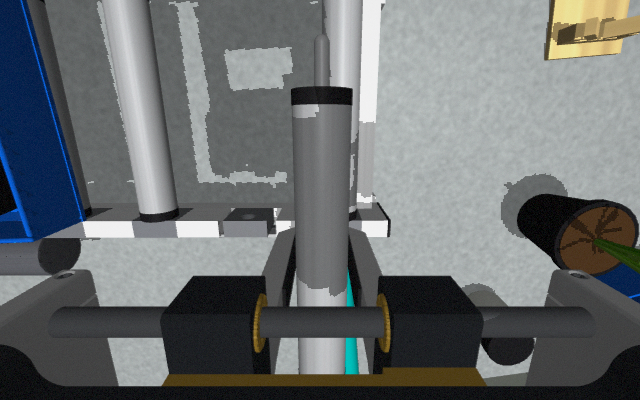

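Run:
```python
from h import *
d=load("wrist"); save(d,"w3z.png",(130,185,300,255),4.5)
print(d["depth"][200:232:3,215:285:5].round(3))
```

```text
[[0.354 0.354 0.354 0.354 0.354 0.353 0.353 0.353 0.354 0.353 0.353 0.353
  0.354 0.354]
 [0.318 0.317 0.318 0.318 0.318 0.317 0.318 0.316 0.317 0.317 0.316 0.318
  0.317 0.317]
 [0.306 0.306 0.306 0.307 0.307 0.307 0.306 0.306 0.306 0.307 0.307 0.306
  0.307 0.306]
 [0.295 0.297 0.297 0.299 0.297 0.297 0.296 0.296 0.296 0.295 0.297 0.297
  0.301 0.302]
 [0.287 0.287 0.288 0.3   0.286 0.287 0.285 0.287 0.285 0.284 0.287 0.286
  0.301 0.287]
 [0.277 0.278 0.283 0.277 0.278 0.279 0.28  0.281 0.277 0.277 0.276 0.282
  0.303 0.277]
 [0.27  0.271 0.269 0.27  0.268 0.269 0.28  0.282 0.268 0.269 0.269 0.282
  0.304 0.269]
 [0.263 0.269 0.263 0.262 0.263 0.261 0.264 0.263 0.262 0.263 0.262 0.282
  0.306 0.264]
 [0.264 0.27  0.263 0.263 0.263 0.264 0.264 0.263 0.264 0.265 0.264 0.282
  0.36  0.263]
 [0.263 0.27  0.264 0.266 0.263 0.263 0.265 0.265 0.263 0.263 0.265 0.282
  0.291 0.263]
 [0.266 0.269 0.265 0.265 0.265 0.265 0.264 0.265 0.266 0.265 0.264 0.281
  0.282 0.265]]
```

View pics/w3z.png

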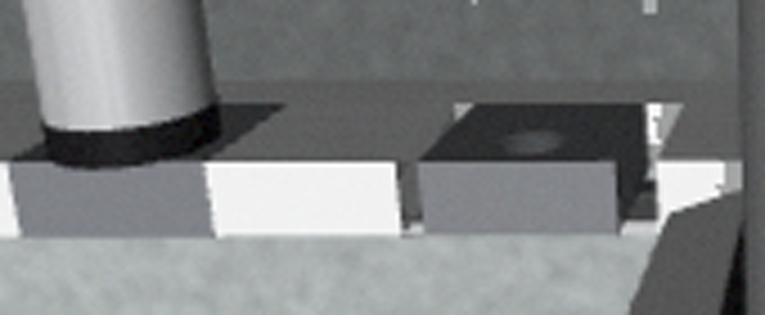

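Run:
```python
from h import *
d=load("wrist"); c=np.radians(-10.1);Xc=np.array([np.cos(c),np.sin(c),0]);Yc=np.array([-Xc[1],Xc[0],0])
# direction of inner top edge from depth cloud
far=np.array([.6433,-.1227,0])
def sh(n,u,v,z):
    q=pt(d,130+u/4.5-.4,185+v/4.5-.4,z=z); print(n,q.round(4),"conv",((q-far)@Xc).round(4),((q-far)@Yc).round(4))
sh("slot L",400,163,.092);sh("slot R",657,163,.092);sh("hold L",420,162,.092);sh("hold R",614,162,.092)
sh("edge left",10,163,.092);sh("edge right",720,163,.092); sh("edge L fit",215,163,.092); sh("fitL",10,163,.092)
for dz in (0,): sh("pocket",532,141,.080)
# fitted rollers in this view
P=cloud(d)
Q=P[30:200,105:180].reshape(-1,3);Q=Q[(Q[:,2]>.084)&(Q[:,2]<.11)]
p,a,t,s=fitcyl(Q);print("r2",p.round(4),a.round(4),s,np.degrees(np.arctan2(a[1],a[0])), ((p-far)@Yc), "at far face:", ((p-far)-a*((p-far)@Xc)/(a@Xc))@Yc)
Q=P[0:150,352:366].reshape(-1,3);Q=Q[(Q[:,2]>.084)&(Q[:,2]<.11)]
if len(Q)>50:
    p,a,t,s=fitcyl(Q);print("r1",p.round(4),a.round(4),s,((p-far)-a*((p-far)@Xc)/(a@Xc))@Yc)
# face plane points from cloud: pixels inner face between rollers
F=P[203:218,185:215].reshape(-1,3);F=F[(F[:,2]>.04)&(F[:,2]<.088)]; print("face x conv",np.median((F-far)@Xc).round(4),len(F))
F=P[203:218,205:215].reshape(-1,3);F=F[(F[:,2]>.04)&(F[:,2]<.088)];G=P[203:218,85:130].reshape(-1,3);G=G[(G[:,2]>.04)&(G[:,2]<.088)]
v=np.median(F,0)-np.median(G,0);print("frame yaw",np.degrees(np.arctan2(v[1],v[0]))-90,len(G))
```

```text
slot L [ 0.6389 -0.1459  0.092 ] conv -0.0002 -0.0236
slot R [ 0.648  -0.0948  0.092 ] conv -0.0003 0.0283
hold L [ 0.6394 -0.1418  0.092 ] conv -0.0004 -0.0195
hold R [ 0.6463 -0.1033  0.092 ] conv -0.0005 0.0197
edge left [ 0.6252 -0.2235  0.092 ] conv -0.0001 -0.1024
edge right [ 0.6502 -0.0822  0.092 ] conv -0.0003 0.0411
edge L fit [ 0.6324 -0.1827  0.092 ] conv -0.0002 -0.061
fitL [ 0.6252 -0.2235  0.092 ] conv -0.0001 -0.1024
pocket [ 0.6425 -0.1224  0.08  ] conv -0.0009 0.0002
r2 [ 0.5371 -0.1888  0.0794] [ 9.850e-01 -1.727e-01 -1.000e-04] 0.0006842302114212653 -9.942171221048604 -0.08368808930543079 at far face: -0.08343206337584992
r1 [ 0.5326 -0.0157  0.0794] [ 9.851e-01 -1.718e-01  1.000e-04] 0.00045312503945717686 0.08641080018901223
face x conv -0.0003 388
frame yaw -9.973164168628784 589
```

Run:
```python
from h import *
cmd((.60,-.05,.18),170.05)
```

```text
t 5.8 shift units [ 0.896 -0.128  0.002] twist units -0.012 | now [ 0.6452 -0.0515  0.18  ] [ 1.8000e+02 -1.0000e-01  1.6995e+02] F [ 0.92  0.24 -3.34] w 0.0316
```

```bash
python3 -m creep '[[[0.3,-0.05,0],0,0],[[0.7,-0.1,0],0,0],[[0.9,-0.13,0],0,0],[[0.9,-0.13,0],0,0],[[0.9,-0.13,0],0,0]]'
python3 - <<'E'
from h import *
grab("wrist"); d=load("wrist"); save(d,"w4.png"); cmd((.60,-.05,.18),170.05); print(proj(d,[.4467,-.0861,.08]),proj(d,[.6433,-.1227,.08]))
save(d,"w4z.png",(150,0,350,110),4)
E
```

```text
time_s: 6.3
ee_pos: [0.6006, -0.0502, 0.1814]
eef_rot: [3.142, 0.001, 2.966]
force: [0.5, -0.7, -3.2]
grip_width: 0.0313
t 6.35 shift units [0.017 0.003 0.024] twist units -0.013 | now [ 0.6008 -0.0503  0.1812] [1.8000e+02 3.0000e-02 1.6995e+02] F [-0.27 -0.65 -3.65] w 0.0315
(np.float64(244.96718881585537), np.float64(33.44691069106685)) (np.float64(257.6171560108371), np.float64(257.8401296152112))
```

View pics/w4.png

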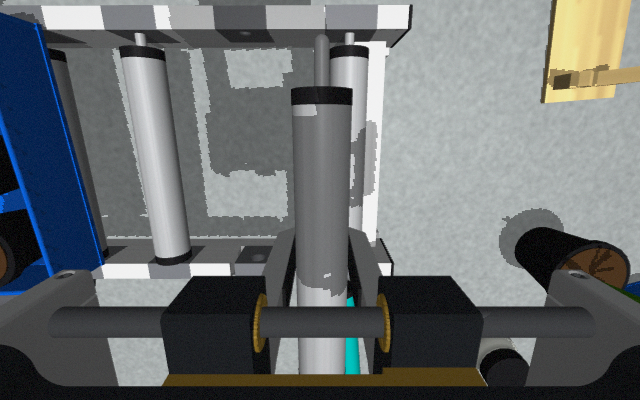

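View pics/w4z.png

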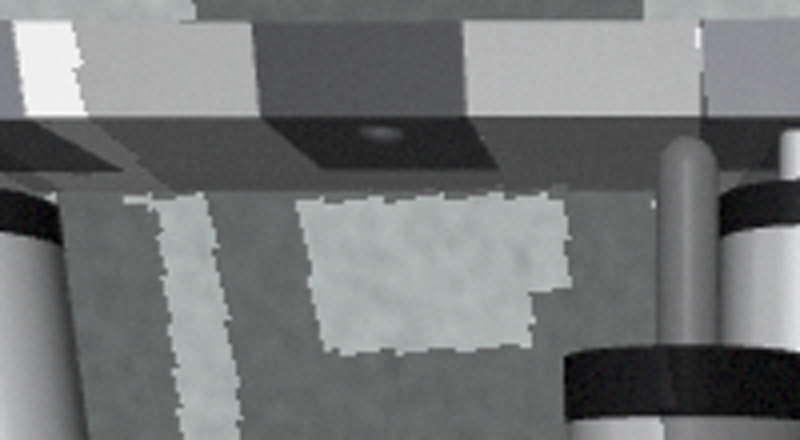

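The near pocket shows at about (245,33), within a pixel of my prediction. In this view I'll also get the held roller's actual pose and the positions of both pockets.

Run:
```python
from h import *
d=load("wrist")
print("near pocket",pt(d,245.1,32.6,z=.08).round(4)," edges top",pt(d,150+262/4-.4,117/4-.4,z=.092).round(4),pt(d,150+468/4-.4,117/4-.4,z=.092).round(4))
P=cloud(d);Q=P[88:225,285:360].reshape(-1,3); Q=Q[(Q[:,2]>.165)&(Q[:,2]<.21)]
p,a,t,s=fitcyl(Q);print(len(Q),p.round(4),a.round(4),t.round(4),s,(p+a*t[0]).round(4),(p+a*t[1]).round(4),np.degrees(np.arctan2(a[1],a[0])))
print("tip",pt(d,321,34,z=.182).round(4), telemetry.get_obs()["ee_pos"])
save(d,"w4y.png",(220,225,300,275),8)
```

```text
near pocket [ 0.4461 -0.0858  0.08  ]  edges top [ 0.4431 -0.1057  0.092 ] [ 0.45   -0.0667  0.092 ]
7863 [ 0.5408 -0.0399  0.1799] [ 0.9848 -0.1736  0.0022] [-0.0323  0.0375] 0.0005140283794673686 [ 0.509  -0.0343  0.1798] [ 0.5777 -0.0464  0.18  ] -9.999286677870419
tip [ 0.4833 -0.0299  0.182 ] [ 0.60078749 -0.05029939  0.181183  ]
```

View pics/w4y.png

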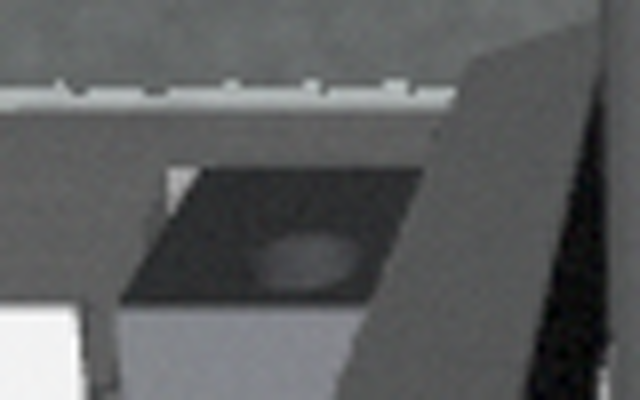

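Run:
```python
from h import *
cmd((.5675,-.1085,.14),169.45)
```

```text
t 6.35 shift units [ 0.453 -1.262  0.823] twist units 0.062 | now [ 0.6008 -0.0503  0.1812] [1.8000e+02 3.0000e-02 1.6995e+02] F [-0.27 -0.65 -3.65] w 0.0315
```

```bash
python3 -m creep '[[[0.1,-0.3,0.1],0.06,0],[[0.25,-0.8,0.2],0.06,0],[[0.4,-1.1,0.4],0.06,0],[[0.45,-1.26,0.6],0.06,0],[[0.45,-1.26,0.75],0.06,0],[[0.45,-1.26,0.82],0.06,0],[[0.45,-1.26,0.82],0.06,0],[[0.45,-1.26,0.82],0.06,0]]' 25
python3 - <<'E'
from h import *
cmd((.5675,-.1085,.110),169.45); grab("wrist"); d=load("wrist"); save(d,"w5.png"); grab("scene"); save(load("scene"),"s5.png",(200,50,400,230),4)
E
```

```text
time_s: 7.15
ee_pos: [0.5678, -0.1081, 0.1401]
eef_rot: [3.142, 0.0, 2.958]
force: [-0.4, 0.6, -3.7]
grip_width: 0.0315
t 7.15 shift units [ 0.005 -0.008  0.603] twist units 0.006 | now [ 0.5678 -0.1081  0.1401] [1.8000e+02 2.0000e-02 1.6949e+02] F [-0.38  0.63 -3.67] w 0.0315
```

View pics/w5.png

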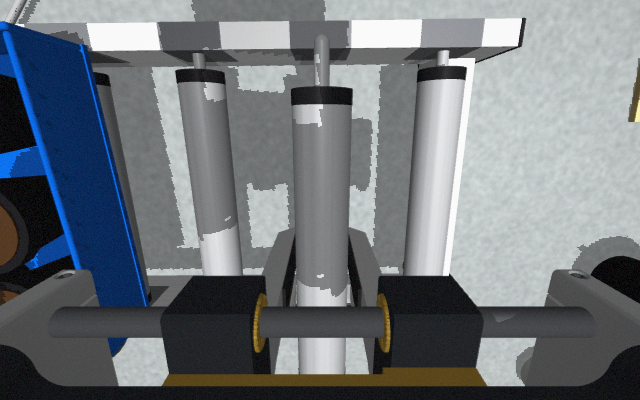

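View pics/s5.png

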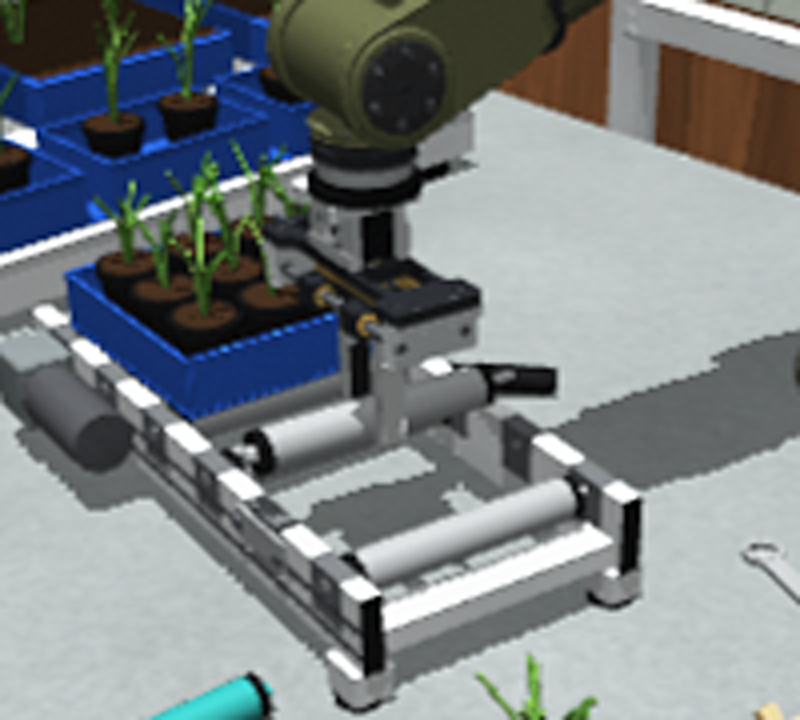

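The tip at (322,35) lines up with the near holder, and the gripper body is clear of the plants. Next I lower until the tube's far end rests on the far frame.

```bash
python3 -m creep '[[[0,0,0.2],0,0],[[0,0,0.4],0,0],[[0,0,0.55],0,0],[[0,0,0.6],0,0],[[0,0,0.6],0,0]]' 20
python3 -m creep '[[[0,0,0.02],0,0],[[0,0,0.04],0,0],[[0,0,0.06],0,0],[[0,0,0.08],0,0],[[0,0,0.1],0,0]]'
python3 -m creep '[[[0,0,0.02],0,0],[[0,0,0.04],0,0],[[0,0,0.06],0,0]]'
```

```text
time_s: 7.75
ee_pos: [0.5672, -0.1085, 0.1093]
eef_rot: [3.142, -0.001, 2.958]
force: [-0.9, -0.5, -2.6]
grip_width: 0.0314
time_s: 8.25
ee_pos: [0.5675, -0.1086, 0.1051]
eef_rot: [-3.142, 0.0, 2.958]
force: [-1.6, 0.1, -1.3]
grip_width: 0.0313
time_s: 8.55
ee_pos: [0.5674, -0.1086, 0.1019]
eef_rot: [-3.142, -0.0, 2.958]
force: [-0.9, 0.6, -1.9]
grip_width: 0.0314
```

It pivots in the pads with about 2 N. Down to z = 0.097.

```bash
python3 -m creep '[[[0,0,0.03],0,0],[[0,0,0.06],0,0],[[0,0,0.08],0,0],[[0,0,0.1],0,0],[[0,0,0.1],0,0]]'
python3 - <<'E'
from h import *
cmd((.5675,-.1085,.097),169.45); grab("wrist"); d=load("wrist"); save(d,"w6.png"); save(d,"w6z.png",(250,20,400,130),5)
P=cloud(d);Q=P[85:225,285:360].reshape(-1,3); Q=Q[(Q[:,2]>.078)&(Q[:,2]<.125)&(abs(Q[:,1]+.1085+ (Q[:,0]-.5675)*.1863)<.015)]
p,a,t,s=fitcyl(Q);print(len(Q),p.round(4),a.round(4),t.round(4),s,(p+a*t[0]).round(4),(p+a*t[1]).round(4),np.degrees([np.arctan2(a[1],a[0]),np.arcsin(a[2])]))
e=p+a*t[0]; print("tip pred",(e-.026*a).round(4), (e+.094*a).round(4))
E
```

```text
time_s: 9.05
ee_pos: [0.5674, -0.1086, 0.0968]
eef_rot: [3.142, -0.0, 2.958]
force: [-1.2, -0.3, -3.0]
grip_width: 0.0317
t 9.05 shift units [-0.003  0.002 -0.004] twist units 0.001 | now [ 0.5674 -0.1086  0.0968] [ 1.8000e+02 -1.0000e-02  1.6946e+02] F [-1.19 -0.26 -3.  ] w 0.0317
7149 [ 0.5089 -0.0979  0.0864] [ 0.9723 -0.1803  0.1487] [-0.0336  0.0392] 0.0009009961096374962 [ 0.4763 -0.0919  0.0814] [ 0.547  -0.105   0.0923] [-10.50256935   8.55026175]
tip pred [ 0.451  -0.0872  0.0776] [ 0.5677 -0.1088  0.0954]
```

View pics/w6z.png

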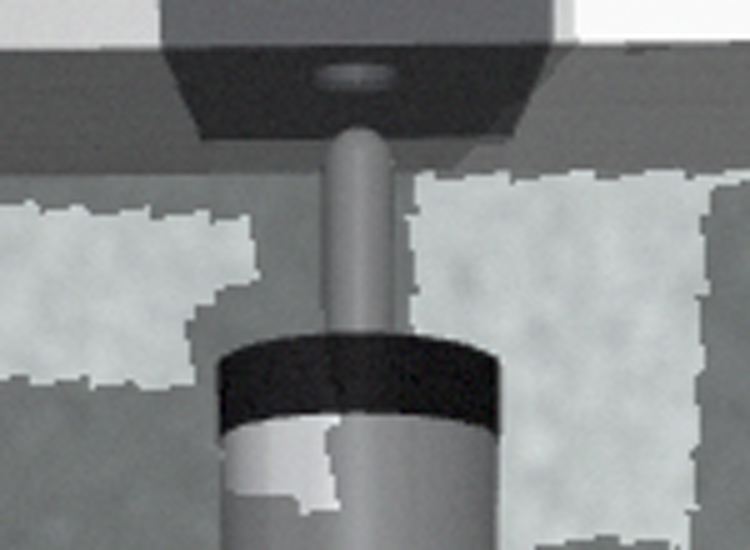

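Tilt is 8.5°. The tip is about 5 mm in front of the pocket, roughly 1 mm low and 0.5 mm to the right. I'll raise 1.2 mm, grip at 40 N, and slide it in.

```bash
python3 -m creep '[[[0,-0.01,-0.024],0,0],[[0,-0.01,-0.024],0,0],[[0,-0.01,-0.024],0,0],[[0.03,-0.01,-0.024],0,0],[[0.06,-0.01,-0.024],0,0],[[0.09,-0.01,-0.024],0,0],[[0.12,-0.01,-0.024],0,0],[[0.15,-0.01,-0.024],0,0],[[0.15,-0.01,-0.024],0,0]]' 40
python3 - <<'E'
from h import *
cmd((.5675,-.1085,.097),169.45); grab("wrist"); d=load("wrist"); save(d,"w7z.png",(250,20,400,130),5)
E
```

```text
time_s: 10.0
ee_pos: [0.5597, -0.1077, 0.0981]
eef_rot: [3.142, -0.0, 2.958]
force: [-0.5, -0.7, -4.4]
grip_width: 0.0309
t 10.0 shift units [-0.156  0.012  0.022] twist units 0.001 | now [ 0.5597 -0.1077  0.0981] [ 1.8000e+02 -1.0000e-02  1.6945e+02] F [-0.46 -0.73 -4.41] w 0.0309
```

View pics/w7z.png

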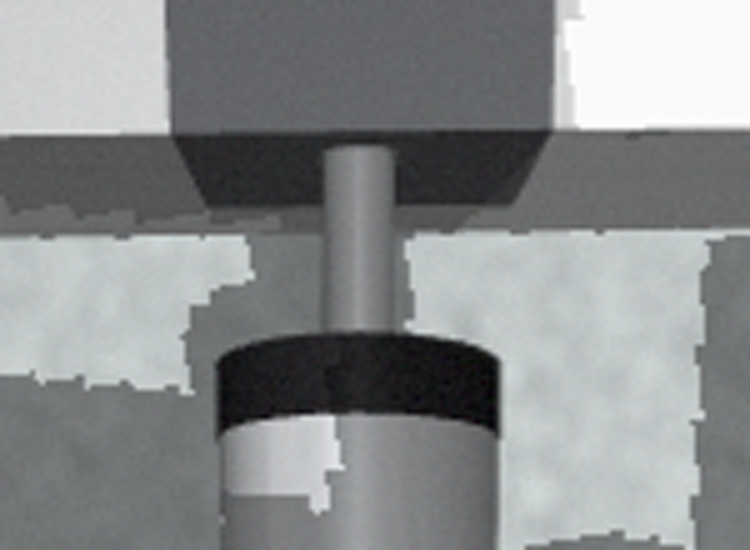

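The nose is in the small pocket with no side load. Pushing on to find the floor.

```bash
python3 -m creep '[[[0.03,0,0],0,0],[[0.06,0,0],0,0],[[0.08,0,0],0,0]]'; python3 -m creep '[[[0.02,0,0],0,0],[[0.04,0,0],0,0]]'; python3 -m creep '[[[0.02,0,0],0,0],[[0.04,0,0],0,0]]'; python3 -m creep '[[[0.02,0,0],0,0],[[0.04,0,0],0,0]]'
```

```text
time_s: 10.35
ee_pos: [0.5559, -0.107, 0.0982]
eef_rot: [-3.142, 0.0, 2.958]
force: [0.6, -0.2, -3.6]
grip_width: 0.0311
time_s: 10.55
ee_pos: [0.554, -0.1066, 0.0981]
eef_rot: [3.142, 0.0, 2.957]
force: [0.4, -0.0, -4.1]
grip_width: 0.0312
time_s: 10.75
ee_pos: [0.5523, -0.1063, 0.0983]
eef_rot: [-3.142, 0.001, 2.958]
force: [2.8, -0.1, -4.9]
grip_width: 0.0312
time_s: 10.95
ee_pos: [0.5503, -0.1059, 0.0983]
eef_rot: [-3.142, 0.001, 2.958]
force: [3.8, -1.1, -4.3]
grip_width: 0.0312
```

```bash
python3 -m creep '[[[0.02,0,0],0,0],[[0.04,0,0],0,0],[[0.06,0,0.01],0,0],[[0.08,0,0.01],0,0],[[0.08,0,0.01],0,0]]'; python3 -m creep '[[[0.02,0,0],0,0],[[0.04,0,0.01],0,0],[[0.06,0,0.02],0,0],[[0.06,0,0.02],0,0]]'
python3 - <<'E'
from h import *
cmd((.5675,-.1085,.097),169.45); grab("wrist"); d=load("wrist"); save(d,"w8.png")
P=cloud(d);Q=P[85:225,285:360].reshape(-1,3); Q=Q[(Q[:,2]>.078)&(Q[:,2]<.125)&(abs(Q[:,1]+.1085+ (Q[:,0]-.5675)*.1863)<.015)]
p,a,t,s=fitcyl(Q);print(len(Q),p.round(4),a.round(4),t.round(4),s,(p+a*t[0]).round(4),(p+a*t[1]).round(4),np.degrees([np.arctan2(a[1],a[0]),np.arcsin(a[2])]))
e=p+a*t[0]; print("mid",(e+.094*a).round(4))
E
```

```text
time_s: 11.45
ee_pos: [0.5466, -0.1052, 0.098]
eef_rot: [-3.142, 0.002, 2.958]
force: [6.3, -1.1, -3.3]
grip_width: 0.0313
time_s: 11.85
ee_pos: [0.5439, -0.1047, 0.0971]
eef_rot: [-3.141, 0.002, 2.958]
force: [8.2, -1.4, -4.0]
grip_width: 0.0315
t 11.85 shift units [-0.478  0.012  0.003] twist units 0.001 | now [ 0.5439 -0.1047  0.0971] [-1.7999e+02  1.3000e-01  1.6946e+02] F [ 8.24 -1.37 -4.04] w 0.0315
7118 [ 0.4854 -0.0941  0.0866] [ 0.9717 -0.1809  0.1518] [-0.0334  0.0393] 0.0009126714981685915 [ 0.4529 -0.088   0.0815] [ 0.5236 -0.1012  0.0925] [-10.54871506   8.73137576]
mid [ 0.5443 -0.105   0.0958]
```

View pics/w8.png

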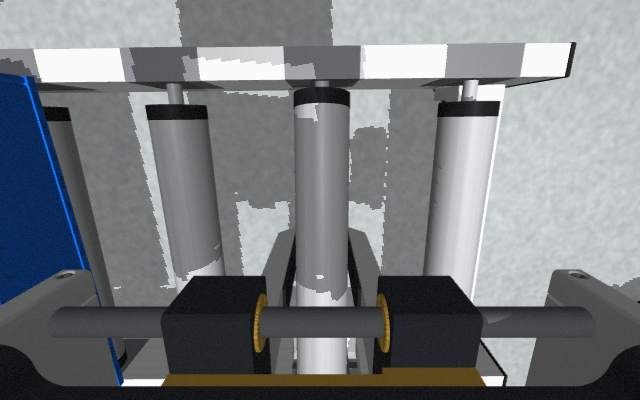

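```bash
python3 -m creep '[[[0.02,0,0],0,0],[[0.04,0,0.01],0,0],[[0.06,0,0.01],0,0],[[0.08,0,0.02],0,0],[[0.08,0,0.02],0,0],[[0.08,0,0.02],0,0]]'; python3 -m creep '[[[0,0,0.02],0,0],[[0,0,0.04],0,0],[[0,0,0.06],0,0],[[0,0,0.08],0,0],[[0,0,0.08],0,0]]'
```

```text
time_s: 12.5
ee_pos: [0.5404, -0.1041, 0.0964]
eef_rot: [-3.141, 0.004, 2.957]
force: [10.7, -1.5, -3.1]
grip_width: 0.0311
time_s: 13.0
ee_pos: [0.5405, -0.1042, 0.0925]
eef_rot: [-3.141, 0.004, 2.958]
force: [10.5, -1.4, -1.0]
grip_width: 0.0313
```

```bash
python3 -m creep '[[[0.01,0,0.02],0,0],[[0.01,0,0.04],0,0],[[0.01,0,0.06],0,0],[[0.01,0,0.08],0,0],[[0.01,0,0.1],0,0],[[0.01,0,0.1],0,0]]'
python3 - <<'E'
from h import *
cmd((.5675,-.1085,.097),169.45); grab("wrist"); d=load("wrist")
P=cloud(d);Q=P[85:225,285:360].reshape(-1,3); Q=Q[(Q[:,2]>.078)&(Q[:,2]<.125)&(abs(Q[:,1]+.1085+ (Q[:,0]-.5675)*.1863)<.015)]
p,a,t,s=fitcyl(Q);print(len(Q),p.round(4),a.round(4),s,np.degrees([np.arctan2(a[1],a[0]),np.arcsin(a[2])]))
e=p+a*t[0]; print("mid",(e+.094*a).round(4), "thick end",(e+.196*a).round(4))
E
```

```text
time_s: 13.6
ee_pos: [0.5401, -0.1041, 0.0876]
eef_rot: [-3.141, 0.004, 2.958]
force: [10.4, -1.1, -0.4]
grip_width: 0.0313
t 13.6 shift units [-0.556  0.014 -0.185] twist units 0.001 | now [ 0.5401 -0.1041  0.0876] [-179.99    0.22  169.46] F [10.39 -1.14 -0.36] w 0.0313
7454 [ 0.4804 -0.0932  0.082 ] [ 0.9804 -0.184   0.0699] 0.0009929484418493189 [-10.63103071   4.00664123]
mid [ 0.5385 -0.1041  0.0861] thick end [ 0.6385 -0.1228  0.0932]
```

```bash
python3 -m creep '[[[0.015,0,0],0,0],[[0.015,0,0.02],0,0],[[0.015,0,0.04],0,0],[[0.015,0,0.04],0,0]]'; python3 -m creep '[[[0,0,0.02],0,0],[[0,0,0.04],0,0],[[0,0,0.06],0,0],[[0,0,0.06],0,0]]'
```

```text
time_s: 14.05
ee_pos: [0.5394, -0.104, 0.0857]
eef_rot: [-3.141, 0.004, 2.957]
force: [9.8, -1.4, -0.7]
grip_width: 0.0311
time_s: 14.45
ee_pos: [0.5393, -0.104, 0.0826]
eef_rot: [-3.141, 0.004, 2.958]
force: [11.0, -2.1, -1.1]
grip_width: 0.0312
```

```bash
python3 -m creep '[[[0,0,0.02],0,0],[[0,0,0.04],0,0],[[0,0,0.04],0,0]]'
cat >> h.py <<'E'
def axis():
    cmd((.5675,-.1085,.097),169.45); grab("wrist"); d=load("wrist")
    P=cloud(d);Q=P[85:225,285:360].reshape(-1,3); Q=Q[(Q[:,2]>.078)&(Q[:,2]<.125)&(abs(Q[:,1]+.1085+ (Q[:,0]-.5675)*.1863)<.015)]
    p,a,t,s=fitcyl(Q);print(len(Q),p.round(4),a.round(4),s,"yaw,tilt",np.degrees([np.arctan2(a[1],a[0]),np.arcsin(a[2])]).round(2))
    N=np.array([.4464,-.0859,.08])
    for L in (0,.1,.2): print("axis at",L,(p+a*(L-(p-N)[0]/a[0]*1)).round(4) if 0 else (p+a*((N[0]+L*.983-p[0])/a[0])).round(4))
    return d
E
python3 - <<'E'
from h import *
d=axis(); save(d,"w9.png")
E
```

```text
time_s: 14.75
ee_pos: [0.5393, -0.104, 0.0805]
eef_rot: [-3.141, 0.004, 2.958]
force: [9.9, -1.2, -1.8]
grip_width: 0.0313
t 14.75 shift units [-0.573  0.014 -0.327] twist units 0.001 | now [ 0.5393 -0.104   0.0805] [-179.98    0.2   169.46] F [ 9.89 -1.24 -1.83] w 0.0313
7513 [ 0.4795 -0.093   0.0789] [ 0.9829 -0.184   0.0024] 0.001472240938249142 yaw,tilt [-10.6    0.14]
axis at 0 [ 0.4464 -0.0868  0.0788]
axis at 0.1 [ 0.5447 -0.1052  0.0791]
axis at 0.2 [ 0.643  -0.1236  0.0793]
```

View pics/w9.png

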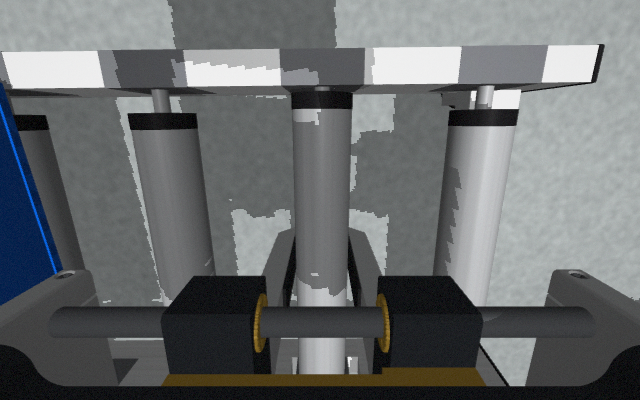

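The roller is level, with its axis at about 79.7 mm, and its thick stub is inside the far frame. The axis runs about 0.8 mm to the -y side of both pockets. I'll shift that, then ease off in +x.

```bash
python3 -m creep '[[[0,0.016,0],0,0],[[0,0.016,0],0,0],[[-0.02,0.016,0],0,0],[[-0.04,0.016,0],0,0],[[-0.04,0.016,0],0,0]]'; python3 -m creep '[[[-0.02,0,0],0,0],[[-0.04,0,0],0,0],[[-0.04,0,0],0,0]]'; python3 -c "
from h import *
axis()"
```

```text
time_s: 15.3
ee_pos: [0.5413, -0.1037, 0.0806]
eef_rot: [-3.141, 0.003, 2.958]
force: [8.9, -2.9, -1.3]
grip_width: 0.0314
time_s: 15.6
ee_pos: [0.5431, -0.104, 0.0805]
eef_rot: [-3.141, 0.003, 2.958]
force: [7.7, -3.2, -0.2]
grip_width: 0.0314
t 15.6 shift units [-0.497  0.001 -0.329] twist units 0.002 | now [ 0.5431 -0.104   0.0805] [-1.7997e+02  1.6000e-01  1.6947e+02] F [ 7.66 -3.23 -0.22] w 0.0314
7402 [ 0.4838 -0.0935  0.0789] [ 9.839e-01 -1.788e-01  6.000e-04] 0.001415156585553509 yaw,tilt [-10.3    0.03]
axis at 0 [ 0.4464 -0.0867  0.0789]
axis at 0.1 [ 0.5447 -0.1046  0.079 ]
axis at 0.2 [ 0.643  -0.1224  0.079 ]
```

The force falls at the spring rate, so the stub is entering the pocket. Continuing to the shoulder.

```bash
python3 -m creep '[[[-0.02,0,0],0,0],[[-0.04,0,0],0,0],[[-0.06,0,0],0,0],[[-0.06,0,0],0,0]]'; python3 -m creep '[[[-0.015,0,0],0,0],[[-0.03,0,0],0,0],[[-0.03,0,0],0,0]]'
```

```text
time_s: 16.05
ee_pos: [0.5458, -0.1045, 0.0803]
eef_rot: [-3.141, 0.002, 2.958]
force: [6.1, -3.0, -2.2]
grip_width: 0.0311
time_s: 16.35
ee_pos: [0.5471, -0.1048, 0.0802]
eef_rot: [-3.141, 0.002, 2.958]
force: [6.1, -2.7, -0.5]
grip_width: 0.0309
```

```bash
python3 -m creep '[[[-0.015,0,0],0,0],[[-0.03,0,0],0,0],[[-0.03,0,0],0,0]]';python3 -m creep '[[[-0.01,0,0],0,0],[[-0.02,0,0],0,0],[[-0.02,0,0],0,0]]'; python3 -c "
from h import *
save(axis(),'w10.png')"
```

```text
time_s: 16.65
ee_pos: [0.5483, -0.1049, 0.08]
eef_rot: [-3.141, 0.001, 2.958]
force: [4.5, -1.9, -0.8]
grip_width: 0.0312
time_s: 16.95
ee_pos: [0.5485, -0.1049, 0.0798]
eef_rot: [-3.141, -0.001, 2.958]
force: [-4.3, -2.2, 5.8]
grip_width: 0.0311
t 16.95 shift units [-0.387 -0.002 -0.345] twist units 0.001 | now [ 0.5485 -0.1049  0.0798] [-1.7999e+02 -8.0000e-02  1.6946e+02] F [-4.27 -2.19  5.84] w 0.0311
7413 [ 0.4893 -0.0943  0.0783] [ 0.9838 -0.1794 -0.    ] 0.0013480837068767506 yaw,tilt [-10.33  -0.  ]
axis at 0 [ 0.4464 -0.0865  0.0783]
axis at 0.1 [ 0.5447 -0.1044  0.0782]
axis at 0.2 [ 0.643  -0.1223  0.0782]
```

View pics/w10.png

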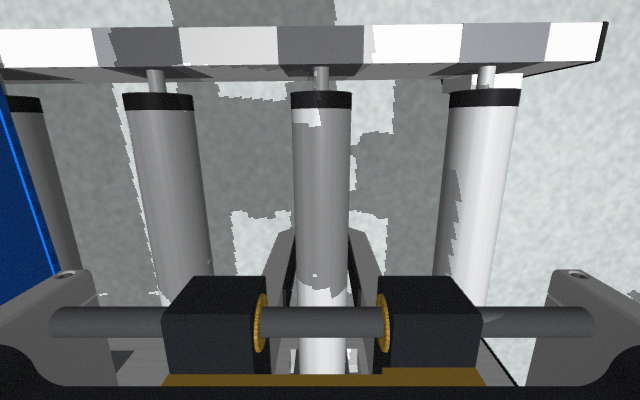

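The force reversed at the position I predicted for shoulder contact. In the picture the thin-end cap, rows 92–108, is level with the neighbouring rollers' caps. Relaxing, then opening.

```bash
python3 -m creep '[[[0.01,0,-0.01],0,0],[[0.01,0,-0.01],0,0],[[0.01,0,-0.01],0,0]]' 20; python3 -m creep '[[[0,0,0],0,0.4],[[0,0,0],0,0.5],[[0,0,0],0,0.65],[[0,0,0],0,0.65],[[0,0,0],0,0.65],[[0,0,0],0,0.65],[[0,0,0],0,0.65],[[0,0,0],0,0.65]]'
python3 -c "
from h import *
save(axis(),'w11.png')"
```

```text
time_s: 17.3
ee_pos: [0.5486, -0.1047, 0.0801]
eef_rot: [3.141, 0.0, 2.957]
force: [2.7, -0.5, -2.1]
grip_width: 0.0312
time_s: 18.1
ee_pos: [0.5485, -0.1048, 0.0802]
eef_rot: [-3.142, -0.0, 2.958]
force: [0.0, -0.4, -0.6]
grip_width: 0.0612
t 18.1 shift units [-0.387 -0.004 -0.337] twist units 0.001 | now [ 0.5485 -0.1048  0.0802] [-180.     -0.    169.45] F [ 0.03 -0.37 -0.61] w 0.0612
7412 [ 0.4892 -0.0943  0.0785] [ 0.9842 -0.177   0.001 ] 0.0013521074357027156 yaw,tilt [-10.19   0.06]
axis at 0 [ 0.4464 -0.0866  0.0784]
axis at 0.1 [ 0.5447 -0.1043  0.0785]
axis at 0.2 [ 0.643  -0.122   0.0786]
```

View pics/w11.png

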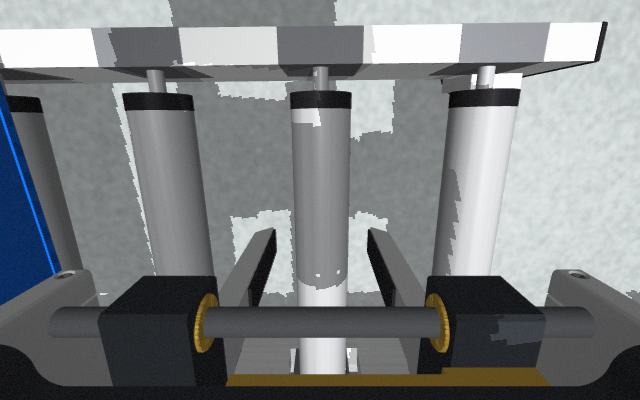

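Released with no residual force, and the roller stays in place. I'll rise straight up and check both ends.

```bash
python3 -m creep '[[[0,0,-0.2],0,0.65],[[0,0,-0.6],0,0.65],[[0,0,-1.1],0,0.65],[[0,0,-1.7],0,0.65],[[0,0,-2.3],0,0.65],[[0,0,-2.6],0,0.65],[[-0.4,0,-2.8],0,0.65],[[-0.9,0.2,-2.8],0,0.65],[[-1.4,0.4,-2.8],0,0.65],[[-1.7,0.6,-2.8],0,0.65],[[-1.7,0.6,-2.8],0,0.65],[[-1.7,0.6,-2.8],0,0.65]]'
python3 - <<'E'
from h import *
grab("wrist"); d=load("wrist"); save(d,"w12.png"); grab("top"); t=load("top"); save(t,"t12.png",(310,150,450,280),5)
print(telemetry.get_obs()["ee_pos"],telemetry.get_obs()["time_s"])
grab("scene"); save(load("scene"),"s12.png",(200,100,370,230),4)
E
```

```text
time_s: 19.35
ee_pos: [0.6372, -0.0908, 0.2203]
eef_rot: [-3.141, -0.0, 2.958]
force: [-0.2, 0.4, 0.1]
grip_width: 0.0611
[ 0.63700345 -0.09114579  0.22061149] 19.45
```

View pics/w12.png

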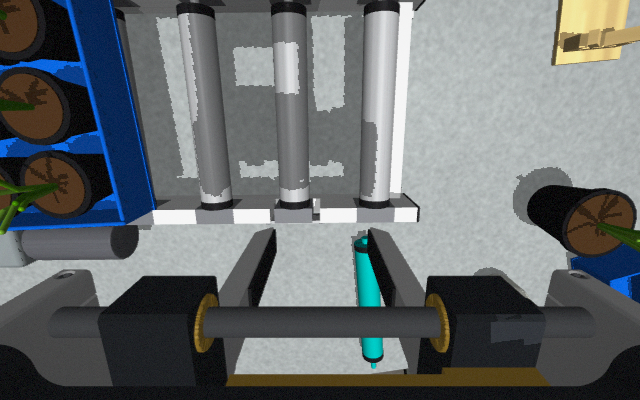

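View pics/s12.png

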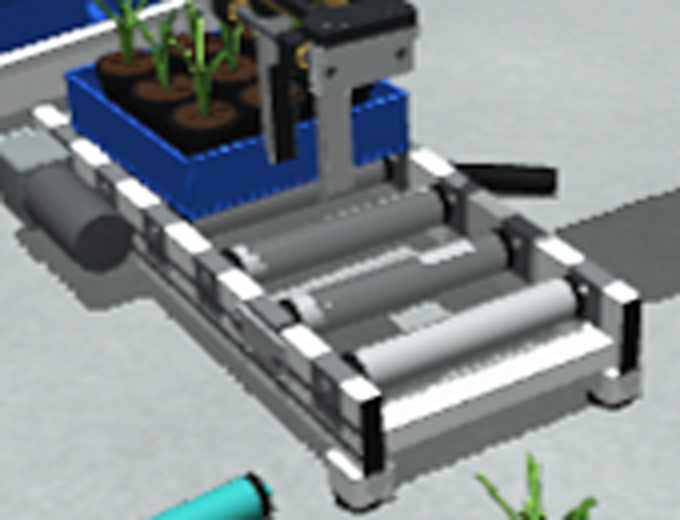

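Run:
```python
from h import *
d=load("wrist"); save(d,"w12z.png",(165,180,415,235),3.2); P=cloud(d)
for n,(u0,u1) in dict(r2=(170,240),new=(265,318),r1=(355,405)).items():
    Q=P[12:190,u0:u1].reshape(-1,3);Q=Q[(Q[:,2]>.084)&(Q[:,2]<.11)]
    p,a,t,s=fitcyl(Q); print(n,p.round(4),a.round(4),s.round(5),"z at near/far",[(p+a*((x-p[0])/a[0]))[2].round(4) for x in (.46,.63)])
```

```text
r2 [ 0.5224 -0.1863  0.0793] [ 9.851e-01 -1.719e-01  2.000e-04] 0.00066 z at near/far [np.float64(0.0793), np.float64(0.0793)]
new [ 0.5377 -0.1031  0.0785] [ 0.9843 -0.1766  0.0017] 0.00062 z at near/far [np.float64(0.0784), np.float64(0.0787)]
r1 [ 0.5534 -0.0191  0.0792] [ 9.851e-01 -1.722e-01  3.000e-04] 0.00062 z at near/far [np.float64(0.0791), np.float64(0.0792)]
```

View pics/w12z.png

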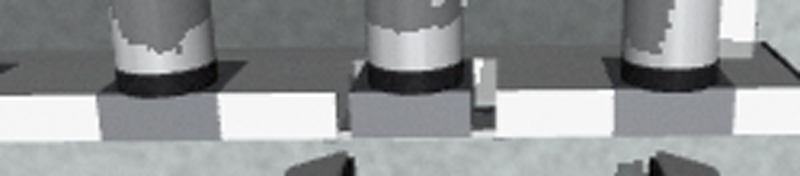

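View pics/t12.png

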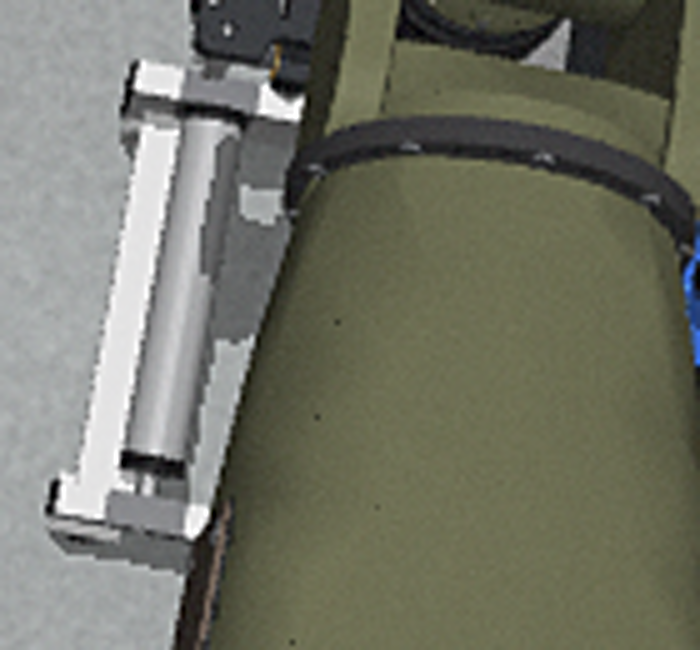

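The far cap is flush with its holder, in line with the neighbours. The roller sits 0.5–0.9 mm below the fitted ones at its two ends, which matches the 0.8 mm play in the pockets. Handing in.

```bash
python3 -c "
from station import ctrl,telemetry
print(ctrl.hand_in(), telemetry.get_obs()['time_s'])"
```

```text
the job is handed in; nothing more can be done
the job is handed in; nothing more can be done
```

The new roller is in the empty place and looks fully home at both ends. The job was handed in at about 20 s, and no verdict was reported.

**How it went:** I gripped the roller at its middle and rested its thick end on the far frame, so that it tilted about 8.5° in the pads. The thin stub then went into the small pocket and I pushed the spring in about 14 mm, at about 11 N. With the roller swung down level, I eased it into the far pocket. From the pictures, that pocket was about 2 mm to the -y side of the slot's middle.

**Checks:**
- **Far end:** the force fell at the spring's rate while the thick stub went in, then reversed at the predicted shoulder position. In the last view the far end sits against its holder like the fitted rollers do.
- **Height:** the roller measures level, 0.5–0.9 mm lower than its neighbours. That fits the 0.8 mm play in the pockets.
- **Forces:** the highest reading was about 11 N, though I only read the force at the end of each move.
- **Release:** nothing touched the gripper after it opened, and the roller did not move.
- **Not confirmed:** the last top view was blocked by the arm, so only the wrist and scene views show the final position. I did not re-measure the seedlings, spanner and small round part. They were not approached, and no contact showed up in the forces.

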